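# Sort two used cells: sound one into the box, swollen one held up in the tongs

### The arm

A 7-joint arm with a two-finger parallel gripper is mounted at the origin on the work surface. World frame = base frame: x ahead of the robot, y to its left, z up, the work surface at z = 0. Lengths are in m, angles in rad, forces in N, time in s.
With the tool pointing down it reaches from about 0.4 to 0.85 m from the base axis. Payload 10.4 kg.
Tool frame: the origin (TCP) lies between the finger pads; the fingertips stand 25 mm ahead of it and the grasp point (between the pads) lies 6 mm ahead of it; x points along the fingers, y is the direction in which the jaws open and shut, and the axes are right-handed (so a half turn about x gives the same grasp; the last joint's range is limited). The gripper opens to 87 mm and grips with 3 to 60 N. Pads are 19 mm wide; open, the fingers measure 117 mm over their backs; the gripper's body (75 mm by 190 mm) begins 51 mm behind the grasp point.
Start: joints at [-1.198, 0.332, -0.065, 1.46, 0.022, 1.35, -0.088], TCP at [0.241, 0.577, 0.248] pointing down, gripper open.
Joint ranges: [-2.6, 2.6], [-0.5, 2.12], [-1.47, 1.34], [0.16, 2.42], [-1.27, 4.41], [0.06, 2.06], [-2.6, 2.6]. Speed limits (rad/s): [2.22, 2.22, 2.79, 2.79, 3.14, 3.14, 3.14].

### API

Orientations are given as a unit quaternion [x, y, z, w].
In Python, from bench import r gives the robot as it stands.
- The arm moves only by the shell command python3 -m pendant 'ROWS' [FORCE]. ROWS is JSON, a list of rows, each an object with "translation": the shift along the world's x, y, z in cm, a list of three; "angular": the turn, a rotation vector about the world's x, y, z in degrees, a list of three; "hand": the opening, from -1 (shut) to 1 (fully open). In form: [{"translation": [dx, dy, dz], "angular": [wx, wy, wz], "hand": hand}, ...]. A call has 1 to 20 rows; each row shifts and turns the commanded pose from where the row before left it; what a row does not reach is not made up. A row lasts 1/10 s, in which the tool goes at most 50 mm and 8.59 degrees, less where a joint would pass 70% of its speed; a pose out of reach is approached as far as the arm can. A call is refused whole if a number of a shift passes 5 or a number of a turn 8.59, either way. A call with a gripper value outside its range is refused whole. The fingers move at their own pace and stop on an object; FORCE is the grip in N (left out, the last holds). Time passes only in rows, so rows that do not move let the fingers close. It gives the time, the measured TCP pose, the force and the opening at its end, in the units of the state.
- r.read_state(): the state, without advancing time (a new reading comes with each control period).
- r.camera(name): name is "scene" or "top"; returns the picture (400x640x3 uint8, red, green, blue); there is no depth.
- r.camera_info(name): a dict with "fx", "fy", "cx", "cy" (pixels), "distortion" ([k1, k2, p1, p2, k3] as OpenCV has them; the pictures are not rectified), "rvec" (rotation vector, rad) and "tvec" (3), from world to camera coordinates, as OpenCV has them. Camera axes: x right, y down, z forward; pixel columns grow to the right and rows downward; lengths in m; the calibration is good to about 2 mm. A picture is of the moment at which its call begins. camera_info takes no time and is no camera call.
- r.close_job(): hands the job in, once; it reports no verdict.
Trained networks look in the newest picture that a camera, given by its name, has taken for a name from the list of things; names that differ only in an ending like _2 or _b are one class to them, and where a whole thing is asked for, a point or a joint stands for the part that bears it (a point fixed in the world has none). Each returns a list of dicts, best first, with "confidence" (0 to 1); they miss things now and then, are a little off and sometimes report something else, mostly with a low value. They report only what shows in the picture. A call takes as long as a camera call.
- r.find_in(camera, name): "point" ([row, column] in pixels, amid what is visible of it).
- r.mark_of(camera, name): "point" ([row, column] in pixels: a listed point, or the origin of a listed thing).
The state is a dict: "time": time; "joint_positions": joint angles; "joint_vel": joint speeds; "joint_torque": joint torques, N m; "ee_pos": TCP position; "eef_rot": TCP orientation; "ft_force": force on the tool from outside, world axes, zero at the start; "torque": the same for the moment, N m; "width": finger opening in m.
Only numpy, scipy, OpenCV 4.12 (cv2) and the standard library are available. Lean on these libraries where they do the work, as an engineer would, in place of code of your own. Each camera call takes 0.05 s, during which the arm holds its last target.

### The job

Sort the two used battery cells on the bench: gently stand the sound one on the clear part of the floor of the deep translucent box, setting it down before you let go of it. Then take the insulating tongs, close their jaws on the swollen, dome-topped cell that stands in the steel dish and lift it straight up for inspection, at least 10 cm above the bench and still over its dish; never touch that cell with the gripper itself or tip it over, and leave the other things on the bench where they are. Finish while still holding it up in the tongs, with nothing else supporting cell or tongs.

Things in the scene. Friction and masses are not known exactly. Their poses are not given: they have to be found in the camera images.
- sound_cell: the sound battery cell, loose: upright grey cylinder 26 mm in diameter and 65 mm high, flat steel top with a 10 mm wide, 2 mm high contact nub; about 90 g (varies). It stands free on the bench. Origin at the centre of its underside, z up along its axis.
- swollen_cell: the swollen battery cell, loose: the same grey cylinder, 26 mm in diameter and 65 mm high, but with a domed steel top that bulges another 10 mm; about 90 g (varies). It stands upright in the middle of the steel dish, its underside 3 mm above the bench. Origin at the centre of its underside, z up along its axis.
- box: deep open-topped box of milky translucent plastic, fixed: outside 170 mm along its x, 220 mm along y, 90 mm high, walls and floor 3 mm; rim and two grey clips stick out up to 12 mm. Four used cells, 25 mm thick, lie on the floor at its +y end (from y = +54 mm to the wall); the floor from y = -107 to +54 mm is clear. Origin at the centre of its underside, z up.
- box_spot (a point): point on the box's inner floor (3 mm above the bench), in the middle of the clear part: 28 mm from the box's origin towards its -y. Axes as the box's.
- dish: round steel dish, fixed, 116 mm in diameter at the rim, 14 mm high, floor 3 mm thick and 100 mm across. Origin at the centre of its underside on the bench.
- tongs: insulating spring tongs of dark grey plastic, loose, 228 mm long, 85 g in all, lying flat, arms on edge, closing sideways. This body is the left (+y) arm with the rear pivot pin. Origin on the pivot axis at the underside; x points to the jaws along the middle line of the fully open tongs, z up. Each arm: a strip 24 mm high, 4 mm thick, straight from 50 to 170 mm from the pivot.
- tongs_b: the right (-y) arm of the tongs, hinged at the pivot and sprung open; origin on the pivot axis at the underside. Its x axis coincides with that of tongs when fully open (as at the start) and turns towards the left arm (positive about z) as the tongs close, up to 0.27 rad; 0.166 rad on a 26 mm cell. The middle line of the tongs lies half-way between the two x axes.
- grip_a (a point): where to grip the tongs: on the outer face of the left arm, at mid height (12 mm above the underside), 95 mm from the pivot, near the centre of mass of the whole tongs. Fully open the tongs measure 48 mm over the outsides here; squeezed to 32 mm the arms are parallel and the jaws just hold a 26 mm cell.
- grip_b (a point): the same point on the outer face of the right arm. The gripper takes the two arms between its fingers here and squeezes them together: the spring pushes back with about 6 N when fully open and 12 N at 32 mm, so a partial squeeze (40 to 45 mm) carries the tongs with the jaws still open.
- jaw_a (a point): middle of the left jaw's inner face (bottom of its shallow upright V), at mid height, 205 mm from the pivot (110 mm beyond the grip). Each jaw is 24 mm high and 29 mm long with 4 mm thick walls.
- jaw_b (a point): middle of the right jaw's inner face, likewise. Fully open, jaw_a and jaw_b are about 61 mm apart, the ends of the V's about 51 mm at the least, and the jaws measure about 69 mm over their outsides.
- jack_a: bystander: white socket insert module, 30 x 17 x 24 mm, loose. Origin at the centre of its underside.
- jack_b: bystander: white socket insert module, 30 x 17 x 24 mm, loose. Origin at the centre of its underside.
- screwdriver: bystander: screwdriver lying on the right, loose. Origin at its middle on the bench.
- tape: bystander: roll of packing tape lying flat, 100 mm in diameter, 25 mm high, loose. Origin at the centre of its underside.
- mug: bystander: white mug, 80 mm in diameter, 92 mm high, loose. Origin at the centre of its underside.
- meter: bystander: black multimeter lying flat, 85 x 170 x 45 mm, loose. Origin at the centre of its underside.
- adaptor: bystander: black power adaptor, 50 x 85 x 32 mm, loose. Origin at the centre of its underside.
- stapler: bystander: grey stapler, 35 x 130 x 44 mm, loose. Origin at the centre of its underside.

How it is judged:
On the way, in this order (a step that is already met when the one before it is completed fails the run):
1. the sound cell is lowered onto the clear floor of the box while still held by the gripper (contact force between the fingers and sound_cell above 0.5 N and x of sound_cell in the frame of box between -0.08 and 0.08 m and y of sound_cell in the frame of box between -0.105 and 0.055 m and z of sound_cell in the frame of box below 0.01 m), for 0.1 s.
2. the sound cell is let go and stands still in the box (contact force between the fingers and sound_cell below 0.1 N and linear speed of sound_cell below 0.03 m/s and angle between sound_cell's own z axis and vertical below 0.2 rad and z of sound_cell in the frame of box below 0.01 m), for 0.2 s.
3. the tongs are gripped and lifted off the bench (contact force between the fingers and tongs_b above 1 N and height (world z) of tongs above 0.015 m), for 0.2 s.
4. the jaws are closed on the swollen cell where it stands in the dish (contact force between tongs_b and swollen_cell above 1 N and height (world z) of swollen_cell below 0.02 m and horizontal distance between swollen_cell and dish below 0.045 m), for 0.1 s.
At the end, for the whole second after the job is handed in: Gripper holds tongs, and tongs' jaws hold the swollen cell still, its underside over 95 mm above the bench, within 90 mm sideways of the dish's centre, cell and tongs clear of dish and box; the sound cell stands upright (within 0.2 rad) and still on the clear floor of the box (height (world z) of swollen_cell above 0.095 m and horizontal distance between swollen_cell and dish below 0.09 m and linear speed of each of swollen_cell, sound_cell below 0.03 m/s and contact force between tongs_b and swollen_cell above 1 N and contact force between the fingers and tongs_b above 1 N and height (world z) of each of tongs, tongs_b above 0.05 m and contact force between swollen_cell and dish below 0.05 N and contact force between each of swollen_cell, tongs and box below 0.05 N and x of sound_cell in the frame of box between -0.08 and 0.08 m and y of sound_cell in the frame of box between -0.105 and 0.055 m and z of sound_cell in the frame of box below 0.01 m and angle between sound_cell's own z axis and vertical below 0.2 rad); the arm keeps its last pose, push and grip.
It fails at once if the gripper or arm touches the swollen cell (contact force between any of the fingers, the arm and swollen_cell above 0.3 N).
It fails at once if the swollen cell is tipped over (more than 0.6 rad) (angle between swollen_cell's own z axis and vertical above 0.6 rad).
It fails at once if the sound cell is dropped or rammed onto the box floor (over 0.12 m/s at the floor, or over 60 N) (contact force between sound_cell and box above 60 N or (x of sound_cell in the frame of box between -0.08 and 0.08 m and y of sound_cell in the frame of box between -0.105 and 0.055 m and z of sound_cell in the frame of box below 0.008 m and linear speed of sound_cell above 0.12 m/s)).
It fails at once if a bystander is moved by more than 25 mm (distance of any of jack_a, jack_b, screwdriver, tape, mug, meter, adaptor, stapler from where it was at the start of the episode above 0.025 m).
It also fails if it takes over 61 s, if anything falls off the work surface, if the arm or the gripper's body presses on something with over 40 N, if the wrist force passes 120 N, or if a joint passes its speed limit or range.

## Working session

There is one attempt and no reset: what is moved stays moved. The work goes in short steps, Python scripts to look and compute and a shell command to move; the robot and the scene stay as the last step left them, time stands still between calls to the robot, and variables do not carry over. Pictures are saved under pics/ and viewed, and the job is handed in when it is done.

```bash
ls; mkdir -p pics; python3 - <<'E'
from bench import r
import cv2
s=r.read_state()
for k,v in s.items(): print(k,v)
for n in("scene","top"):
    print(r.camera_info(n)); cv2.imwrite(f"pics/{n}0.png",r.camera(n)[:,:,::-1])
E
```

```text
pics
time 0.0
joint_positions [-1.19761458  0.33290787 -0.06471964  1.46093312  0.02162035  1.34993196
 -0.08851078]
joint_vel [-0.00106641  0.00085559  0.00117688 -0.00061484  0.00104886  0.00073897
 -0.00094415]
joint_torque [-7.32843137e-05 -6.23242664e+01  2.47024465e-02 -3.89897704e+01
 -6.12985203e-02  3.95453756e-02  1.30033113e-04]
ee_pos [0.24081718 0.57635255 0.24673542]
eef_rot [ 0.13848765  0.69338292 -0.13952629  0.69323424]
ft_force [0.36341561 0.24265139 0.42857324]
torque [ 0.02995538 -0.03110425 -0.00811875]
width 0.0868458138964928
{'fx': 441.57517100995267, 'fy': 441.57517100995267, 'cx': 313.7695795102739, 'cy': 193.9044488429833, 'distortion': array([0.0270589, 0.       , 0.       , 0.       , 0.       ]), 'rvec': array([ 1.63341551,  1.9343179 , -0.78905278]), 'tvec': array([ 0.12772929, -0.37848631,  1.72544495])}
{'fx': 362.63785811985287, 'fy': 362.63785811985287, 'cx': 326.2817191782114, 'cy': 197.32705176098577, 'distortion': array([-0.01619332,  0.        ,  0.        ,  0.        ,  0.        ]), 'rvec': array([ 2.12032728, -2.14616971,  0.17270158]), 'tvec': array([-6.70206418e-04,  5.79028886e-01,  9.45331050e-01])}
```

View pics/scene0.png

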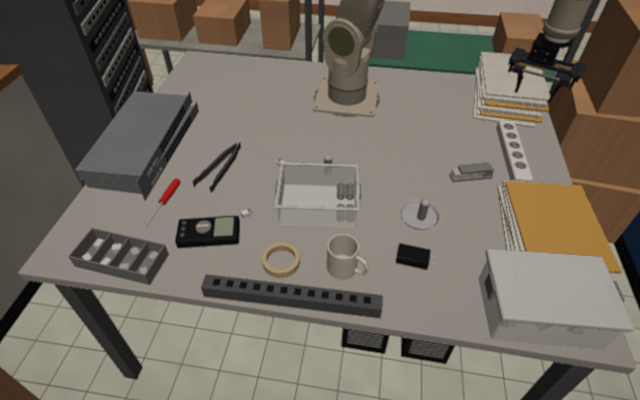

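View pics/top0.png

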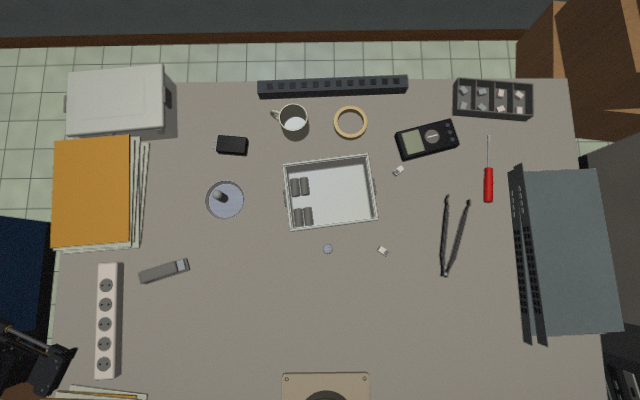

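```bash
cat > h.py <<'E'
from bench import r
import cv2, numpy as np
from scipy.spatial.transform import Rotation as R
def cam(n):
    c=r.camera_info(n); K=np.array([[c['fx'],0,c['cx']],[0,c['fy'],c['cy']],[0,0,1]])
    return K,c['distortion'],np.array(c['rvec']),np.array(c['tvec'])
def ray(n,p):
    K,d,rv,tv=cam(n); u=cv2.undistortPoints(np.array([[[p[1],p[0]]]],float),K,d)[0,0]
    M=cv2.Rodrigues(rv)[0]; return -M.T@tv, M.T@np.array([u[0],u[1],1])
def onz(n,p,z):
    o,d=ray(n,p); return o+d*(z-o[2])/d[2]
def tri(a,b):
    o1,d1=ray('scene',a);o2,d2=ray('top',b)
    s=np.linalg.lstsq(np.c_[d1,-d2],o2-o1,rcond=None)[0]
    x,y=o1+s[0]*d1,o2+s[1]*d2; return (x+y)/2,np.linalg.norm(x-y)
def proj(n,P):
    K,d,rv,tv=cam(n); return cv2.projectPoints(np.array(P,float).reshape(-1,3),rv,tv,K,d)[0][:,0,::-1]
E
python3 - <<'E'
from h import *
Z=dict(sound_cell=0,swollen_cell=.003,box=0,box_spot=.003,dish=0,tongs=0,grip_a=.012,grip_b=.012,jaw_a=.012,jaw_b=.012,mug=0,tape=0,meter=0)
for n in Z:
    for c in("top","scene"):
        for m in r.mark_of(c,n)[:2]: print(n,c,np.round(m['point'],1),round(m['confidence'],2),np.round(onz(c,m['point'],Z[n]),4))
E
```

```text
sound_cell top [171.3 397.8] 0.63 [ 0.6611 -0.2164  0.    ]
sound_cell top [250.4 326.5] 0.39 [ 0.436  -0.0064  0.    ]
sound_cell scene [176.6 326. ] 0.44 [ 0.4599 -0.0115  0.    ]
swollen_cell top [198.4 222.7] 0.47 [0.5871 0.2899 0.003 ]
swollen_cell top [249.1 325.2] 0.16 [ 0.4396 -0.0028  0.003 ]
swollen_cell scene [214.7 424. ] 0.47 [0.5754 0.2953 0.003 ]
swollen_cell scene [146.7 241.7] 0.37 [ 0.3642 -0.3172  0.003 ]
box top [196.5 325.9] 0.94 [ 0.5894 -0.0065  0.    ]
box top [125.5 349.3] 0.7 [ 0.8026 -0.0785  0.    ]
box scene [204.2 317.9] 0.7 [ 0.583  -0.0175  0.    ]
box_spot top [193.  342.1] 0.9 [ 0.5985 -0.0531  0.003 ]
box_spot top [168.8 489.8] 0.58 [ 0.6646 -0.4838  0.003 ]
box_spot scene [204.8 307.1] 0.69 [ 0.5936 -0.0485  0.003 ]
dish top [196.3 229.5] 0.7 [0.5935 0.2713 0.    ]
dish top [273.  439.5] 0.41 [ 0.3699 -0.3196  0.    ]
dish scene [216.8 415.1] 0.92 [0.5853 0.2703 0.    ]
tongs top [274.9 442.5] 0.83 [ 0.3646 -0.3276  0.    ]
tongs scene [148.  239.7] 0.6 [ 0.3686 -0.3234 -0.    ]
tongs scene [146.9 235.8] 0.55 [ 0.3652 -0.3382  0.    ]
grip_a top [2
[... 562 characters left out ...]
ene [148.  235.6] 0.61 [ 0.3846 -0.3315  0.012 ]
jaw_b top [204.7 467.3] 0.8 [ 0.5588 -0.4066  0.012 ]
jaw_b scene [183.5 212.4] 0.78 [ 0.5619 -0.3527  0.012 ]
jaw_b scene [148.  235.6] 0.61 [ 0.3846 -0.3315  0.012 ]
mug top [167.4 487.8] 0.73 [ 0.6696 -0.4797  0.    ]
mug top [124.5 296.2] 0.6 [0.8079 0.0794 0.    ]
mug scene [265.  341.1] 0.78 [0.7902 0.0788 0.    ]
mug scene [258.4 281.3] 0.16 [ 0.7957 -0.0823  0.    ]
tape top [127.3 349.1] 0.93 [ 0.797  -0.0778  0.    ]
tape scene [260.  279.4] 0.64 [ 0.8017 -0.0862  0.    ]
tape scene [215.3 422.5] 0.37 [0.5758 0.2915 0.    ]
meter top [141.  423.3] 0.58 [ 0.7519 -0.2958  0.    ]
meter scene [231.6 209.3] 0.88 [ 0.7388 -0.3037  0.    ]
```

```bash
python3 - <<'E'
from h import *
a=cv2.imread("pics/top0.png");b=cv2.imread("pics/scene0.png")
def crop(i,r0,r1,c0,c1,k,n): cv2.imwrite(n,cv2.resize(i[r0:r1,c0:c1],None,fx=k,fy=k,interpolation=cv2.INTER_CUBIC))
crop(a,150,270,190,350,5,"pics/c1.png")
crop(a,180,290,400,520,5,"pics/c2.png")
crop(b,130,240,260,450,4,"pics/c3.png")
crop(b,130,200,180,260,8,"pics/c4.png")
print(ray('top',(197,326)),ray('scene',(197,326))[0])
E
```

```text
(array([ 0.41533124, -0.01058597,  1.02777118]), array([ 0.16564289,  0.00368675, -0.98617963])) [1.47597417 0.12418909 0.97098107]
```

View pics/c1.png

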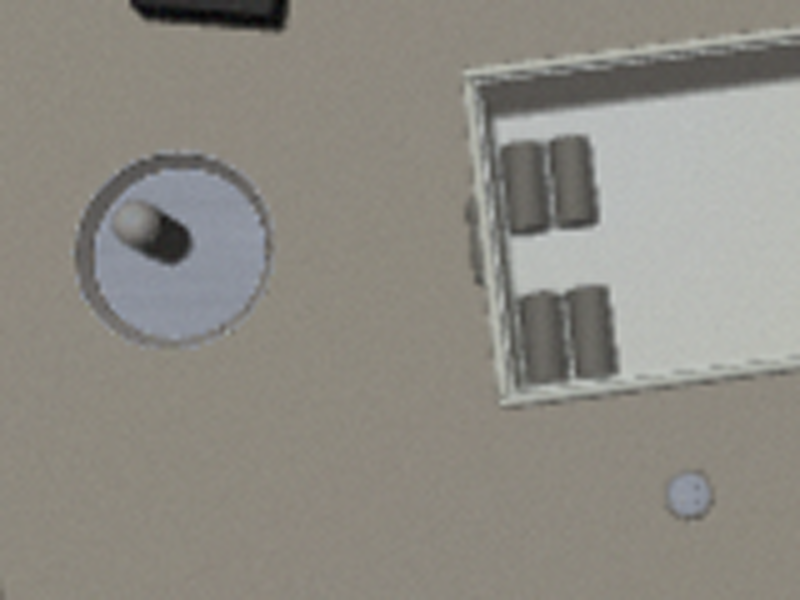

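View pics/c2.png

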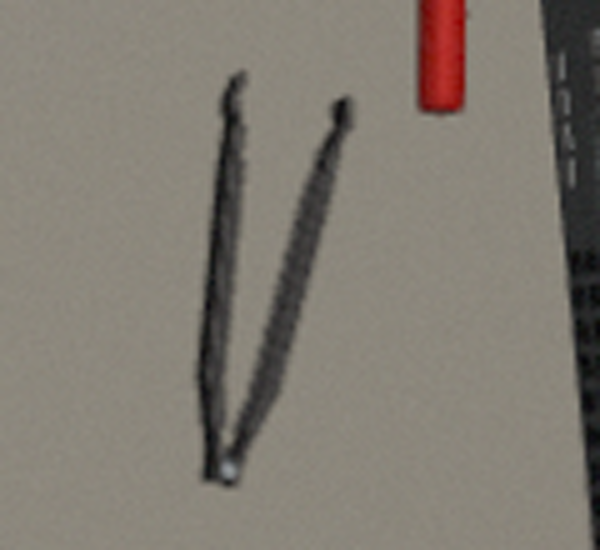

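View pics/c3.png

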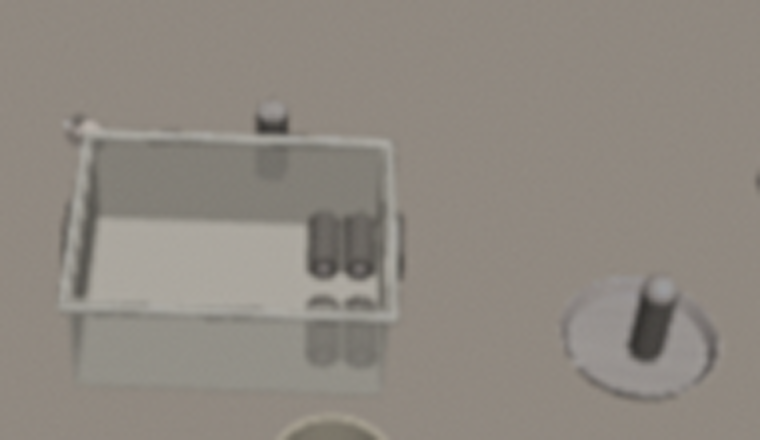

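View pics/c4.png

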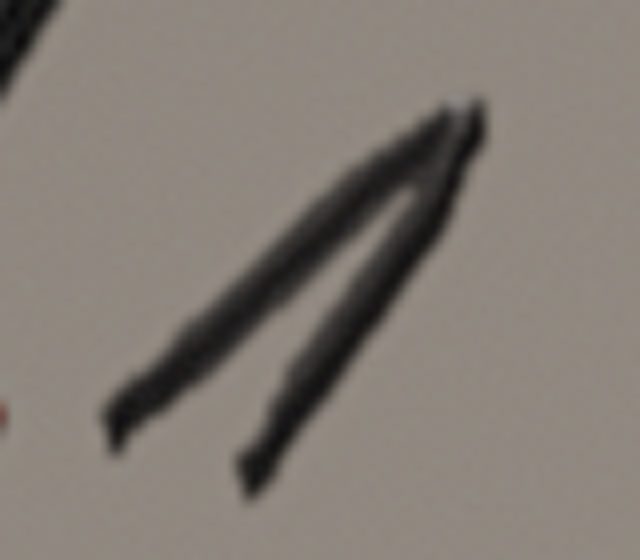

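```bash
python3 - <<'E'
from h import *
s=r.read_state(); print(s['time']); M=R.from_quat(s['eef_rot']).as_matrix(); print(np.round(M,3))
print('sound',onz('top',(248.9,328),.066), tri((156.3,327.8),(248.9,328)))
print('sw', tri((200.5,425),(194.3,217)))
ds=[onz('top',p,.014) for p in [(199.5,205),(199.5,244.5),(180.3,225),(219.7,225)]];print('dish',np.round(ds,3),np.mean(ds,0))
for n,p,z in [('pin',(273.6,445.8),.026),('jl',(195,448.3),.024),('jr',(199.8,469),.024),
  ('rearL',(254.5,440.2),.024),('boxTL',(164.7,283.5),.09),('boxBL',(230.8,290.5),.09),('boxTR',(155,369),.09),('boxBR',(219,377),.09)]:
    print(n,np.round(onz('top',p,z),4))
E
```

```text
1.4
[[ 0.     0.386  0.923]
 [ 0.     0.923 -0.386]
 [-1.     0.    -0.   ]]
sound [ 0.43855175 -0.01064366  0.066     ] (array([ 0.43849538, -0.0104439 ,  0.06728511]), np.float64(0.000402576042392753))
sw (array([0.58664887, 0.2854592 , 0.07317578]), np.float64(0.00076323405282227))
dish [[0.583 0.337 0.014]
 [0.581 0.224 0.014]
 [0.638 0.282 0.014]
 [0.524 0.278 0.014]] [0.58154914 0.28038488 0.014     ]
pin [ 0.3692 -0.3288  0.026 ]
jl [ 0.5853 -0.3505  0.024 ]
jr [ 0.5709 -0.4078  0.024 ]
rearL [ 0.4205 -0.3174  0.024 ]
boxTL [0.6615 0.1051 0.09  ]
boxBL [0.4854 0.0857 0.09  ]
boxTR [ 0.6853 -0.1234  0.09  ]
boxBR [ 0.5133 -0.1388  0.09  ]
```

```bash
python3 -m pendant '[{"translation":[1.3,-3.9,0],"angular":[0,0,5],"hand":1},{"translation":[1.3,-3.9,0],"angular":[0,0,5],"hand":1},{"translation":[1.3,-3.9,0],"angular":[0,0,5],"hand":1},{"translation":[1.3,-3.9,0],"angular":[0,0,5],"hand":1},{"translation":[1.3,-3.9,0],"angular":[0,0,5],"hand":1},{"translation":[1.3,-3.9,0],"angular":[0,0,0],"hand":1},{"translation":[1.3,-3.9,0],"angular":[0,0,0],"hand":1},{"translation":[1.3,-3.9,0],"angular":[0,0,0],"hand":1},{"translation":[1.3,-3.9,0],"angular":[0,0,0],"hand":1},{"translation":[1.3,-3.9,0],"angular":[0,0,0],"hand":1},{"translation":[1.3,-3.9,0],"angular":[0,0,0],"hand":1},{"translation":[1.3,-3.9,0],"angular":[0,0,0],"hand":1},{"translation":[1.3,-3.9,0],"angular":[0,0,0],"hand":1},{"translation":[1.3,-3.9,0],"angular":[0,0,0],"hand":1},{"translation":[1.3,-3.9,0],"angular":[0,0,0],"hand":1},{"translation":[0,0,0],"angular":[0,0,0],"hand":1}]' 15
```

```text
time: 3.0
ee_pos: [0.4369, -0.0134, 0.248]
eef_rot: [-0.012, 0.707, 0.012, 0.707]
ft_force: [0.0, 0.7, -0.4]
width: 0.0871
```

```bash
python3 -m pendant '[{"translation":[0.16,0.29,-3],"angular":[0,0,0],"hand":1},{"translation":[0,0,-4],"angular":[0,0,0],"hand":1},{"translation":[0,0,-3],"angular":[0,0,0],"hand":1},{"translation":[0,0,-2],"angular":[0,0,0],"hand":1},{"translation":[0,0,-1],"angular":[0,0,0],"hand":1},{"translation":[0,0,0],"angular":[0,0,0],"hand":1}]'
python3 - <<'E'
from h import *
for n in("scene","top"):cv2.imwrite(f"pics/{n}1.png",cv2.resize(r.camera(n)[100:300,220:440,::-1],None,fx=2.5,fy=2.5))
cv2.imwrite("pics/b1.png",np.hstack([cv2.imread("pics/scene1.png"),cv2.imread("pics/top1.png")])[:, :].copy())
i=cv2.imread("pics/b1.png");cv2.imwrite("pics/b1.png",cv2.resize(i,(800,int(i.shape[0]*800/i.shape[1]))))
E
```

```text
time: 3.6
ee_pos: [0.437, -0.0052, 0.1169]
eef_rot: [-0.015, 0.708, 0.014, 0.706]
ft_force: [-0.1, 0.7, -0.1]
width: 0.0869
```

View pics/b1.png

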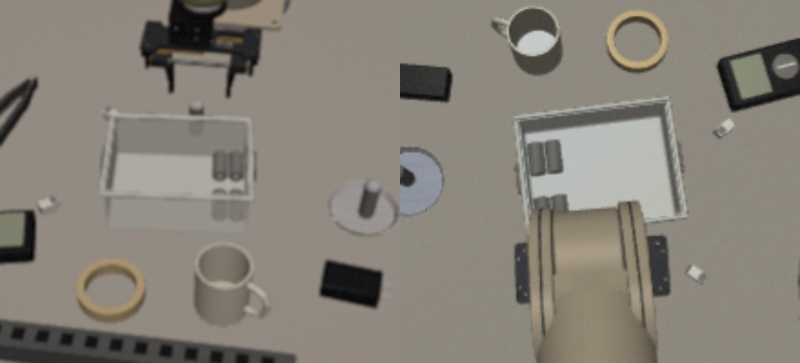

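```bash
python3 -m pendant '[{"translation":[0.15,-0.5,-1],"angular":[0,0,0],"hand":1},{"translation":[0,0,-2],"angular":[0,0,0],"hand":1},{"translation":[0,0,-2],"angular":[0,0,0],"hand":1},{"translation":[0,0,-1.1],"angular":[0,0,0],"hand":1},{"translation":[0,0,0],"angular":[0,0,0],"hand":1}]'
```

```text
time: 4.2
ee_pos: [0.4384, -0.0108, 0.0556]
eef_rot: [-0.014, 0.708, 0.014, 0.706]
ft_force: [0.2, -0.6, -0.2]
width: 0.0873
```

```bash
python3 -m pendant '[{"translation":[0,0,0],"angular":[0,0,0],"hand":0},{"translation":[0,0,0],"angular":[0,0,0],"hand":-0.5},{"translation":[0,0,0],"angular":[0,0,0],"hand":-1},{"translation":[0,0,0],"angular":[0,0,0],"hand":-1},{"translation":[0,0,0],"angular":[0,0,0],"hand":-1},{"translation":[0,0,0],"angular":[0,0,0],"hand":-1},{"translation":[0,0,0],"angular":[0,0,0],"hand":-1},{"translation":[0,0,0],"angular":[0,0,0],"hand":-1}]' 15
```

```text
time: 5.0
ee_pos: [0.4391, -0.0104, 0.0566]
eef_rot: [-0.014, 0.707, 0.014, 0.707]
ft_force: [-0.3, 0.7, -0.5]
width: 0.0308
```

```bash
python3 -m pendant '[{"translation":[0,0,0],"angular":[0,0,0],"hand":-1},{"translation":[0,0,0],"angular":[0,0,0],"hand":-1},{"translation":[0,0,0],"angular":[0,0,0],"hand":-1},{"translation":[0,0,1],"angular":[0,0,0],"hand":-1},{"translation":[0,0,2],"angular":[0,0,0],"hand":-1}]' 20
```

```text
time: 5.5
ee_pos: [0.4381, -0.0107, 0.0864]
eef_rot: [-0.015, 0.708, 0.014, 0.706]
ft_force: [-0.3, 0.2, -0.8]
width: 0.0253
```

```bash
python3 -m pendant '[{"translation":[0,0,3],"angular":[0,0,0],"hand":-1},{"translation":[0,0,3],"angular":[0,0,0],"hand":-1},{"translation":[0,0,3],"angular":[0,0,0],"hand":-1},{"translation":[2.6,-0.6,0],"angular":[0,0,0],"hand":-1},{"translation":[2.6,-0.6,0],"angular":[0,0,0],"hand":-1},{"translation":[2.6,-0.6,0],"angular":[0,0,0],"hand":-1},{"translation":[2.6,-0.6,0],"angular":[0,0,0],"hand":-1},{"translation":[2.6,-0.6,0],"angular":[0,0,0],"hand":-1},{"translation":[2.4,-0.7,0],"angular":[0,0,0],"hand":-1},{"translation":[0,0,0],"angular":[0,0,0],"hand":-1}]'
python3 - <<'E'
from h import *
s=[r.camera(n)[100:300,220:440,::-1] for n in("scene","top")]
cv2.imwrite("pics/b2.png",cv2.resize(np.hstack(s),(800,364)))
E
```

```text
time: 6.5
ee_pos: [0.5949, -0.0483, 0.1768]
eef_rot: [-0.015, 0.707, 0.014, 0.707]
ft_force: [-0.6, -0.9, -0.2]
width: 0.0252
```

View pics/b2.png

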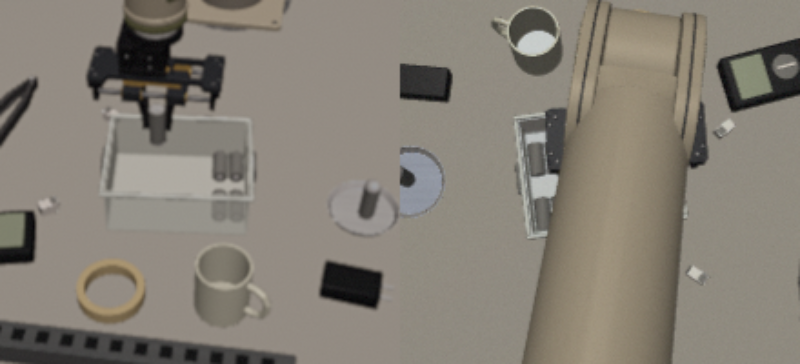

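```bash
python3 -m pendant '[{"translation":[0,0,-2],"angular":[0,0,0],"hand":-1},{"translation":[0,0,-2.5],"angular":[0,0,0],"hand":-1},{"translation":[0,0,-2.5],"angular":[0,0,0],"hand":-1},{"translation":[0,0,-1.5],"angular":[0,0,0],"hand":-1},{"translation":[0,0,-1],"angular":[0,0,0],"hand":-1},{"translation":[0,0,-0.5],"angular":[0,0,0],"hand":-1},{"translation":[0,0,-0.3],"angular":[0,0,0],"hand":-1},{"translation":[0,0,-0.3],"angular":[0,0,0],"hand":-1},{"translation":[0,0,-0.3],"angular":[0,0,0],"hand":-1},{"translation":[0,0,-0.2],"angular":[0,0,0],"hand":-1},{"translation":[0,0,-0.2],"angular":[0,0,0],"hand":-1},{"translation":[0,0,-0.2],"angular":[0,0,0],"hand":-1},{"translation":[0,0,0],"angular":[0,0,0],"hand":-1}]'
```

```text
time: 7.9
ee_pos: [0.5929, -0.0474, 0.0613]
eef_rot: [-0.014, 0.707, 0.014, 0.707]
ft_force: [-0.8, 0.1, -0.9]
width: 0.0256
```

```bash
python3 -m pendant '[{"translation":[0,0,-0.1],"angular":[0,0,0],"hand":-1},{"translation":[0,0,-0.1],"angular":[0,0,0],"hand":-1},{"translation":[0,0,0],"angular":[0,0,0],"hand":-1}]'; python3 -m pendant '[{"translation":[0,0,-0.1],"angular":[0,0,0],"hand":-1},{"translation":[0,0,0],"angular":[0,0,0],"hand":-1}]'
```

```text
time: 8.2
ee_pos: [0.5932, -0.0474, 0.0596]
eef_rot: [-0.014, 0.707, 0.014, 0.707]
ft_force: [0.4, -0.4, -0.6]
width: 0.0254
time: 8.4
ee_pos: [0.5935, -0.0473, 0.0595]
eef_rot: [-0.014, 0.707, 0.015, 0.707]
ft_force: [-2.3, 0.6, 7.7]
width: 0.026
```

Floor contact (7.7 N up). Release gently.

```bash
python3 -m pendant '[{"translation":[0,0,0],"angular":[0,0,0],"hand":-1},{"translation":[0,0,0],"angular":[0,0,0],"hand":-0.2},{"translation":[0,0,0],"angular":[0,0,0],"hand":0.2},{"translation":[0,0,0],"angular":[0,0,0],"hand":0.3},{"translation":[0,0,0],"angular":[0,0,0],"hand":0.3},{"translation":[0,0,0],"angular":[0,0,0],"hand":0.3},{"translation":[0,0,0],"angular":[0,0,0],"hand":0.3}]'
```

```text
time: 9.1
ee_pos: [0.593, -0.0474, 0.0585]
eef_rot: [-0.014, 0.707, 0.014, 0.707]
ft_force: [0.2, -0.5, -0.0]
width: 0.0556
```

```bash
python3 -m pendant '[{"translation":[0,0,2],"angular":[0,0,0],"hand":0.3},{"translation":[0,0,4],"angular":[0,0,0],"hand":0.3},{"translation":[0,0,4],"angular":[0,0,0],"hand":0.3},{"translation":[0,0,4],"angular":[0,0,0],"hand":1},{"translation":[0,0,2],"angular":[0,0,0],"hand":1}]'
cat > fit.py <<'E'
from h import *
from scipy.optimize import minimize
def segs(close=0.0):
    out=[]
    for sgn in(1,-1):
        def o(s): return 24+np.tan(.083)*(s-95)-4
        pts=[(0,5,9),(50,o(50),o(50)+4),(170,o(170),o(170)+4),(205,30.5,34.5),(219,26,32)]
        pts=[(-8,2,7),(0,3,8)]+pts[1:]
        for a,b in zip(pts[:-1],pts[1:]):
            out.append(np.array([[p[0]/1e3,sgn*w/1e3,z] for p in(a,b) for w in p[1:] for z in(0,.024)]))
    return out
def mask(n,x,y,t,shape,k):
    m=np.zeros((shape[0]*k,shape[1]*k),np.uint8);c,s=np.cos(t),np.sin(t)
    for g in segs():
        P=np.c_[x+c*g[:,0]-s*g[:,1],y+s*g[:,0]+c*g[:,1],g[:,2]]
        q=proj(n,P)[:,::-1]; h=cv2.convexHull(((q+.5)*k).astype(np.float32)).astype(int); cv2.fillConvexPoly(m,h,255)
    return cv2.resize(m,(shape[1],shape[0]),interpolation=cv2.INTER_AREA)/255.
E
python3 - <<'E'
from fit import *
im={'top':cv2.imread('pics/top0.png'),'scene':cv2.imread('pics/scene0.png')}
roi={'top':(185,285,425,480),'scene':(135,200,185,248)}
D={}
for n in im:
    a,b,c,d=roi[n]; g=cv2.cvtColor(im[n],cv2.COLOR_BGR2GRAY)[a:b,c:d].astype(float)
    bg=np.median(g); D[n]=np.clip((bg-g-10)/(bg-10-40),0,1)
D['scene'][:12,:8]=0
def cost(p,cams=('top','scene')):
    t=0
    for n in cams:
        a,b,c,d=roi[n]; m=mask(n,p[0]/100,p[1]/100,p[2]/10,(400,640),4)[a:b,c:d]
        t+=((m-D[n])**2).sum()
    return t
for cams in (('top',),('scene',),('top','scene')):
    best=min((minimize(cost,[36.9,-32.9,t],args=(cams,),method='Nelder-Mead',options=dict(initial_simplex=np.array([[36.9,-32.9,t],[37.6,-32.9,t],[36.9,-32.2,t],[36.9,-32.9,t+.4]]),xatol=.01)) for t in(-2.3,-3)),key=lambda q:q.fun)
    x=best.x; print(cams,x[0]/100,x[1]/100,np.degrees(x[2]/10),best.fun, 'grip',x[0]/100+.095*np.cos(x[2]/10),x[1]/100+.095*np.sin(x[2]/10))
v=[]
for n in im:
    a,b,c,d=roi[n]; m=mask(n,x[0]/100,x[1]/100,x[2]/10,(400,640),4)[a:b,c:d]
    v.append(cv2.resize(np.dstack([m*0,m,D[n]])*255,(390,500)))
cv2.imwrite('pics/fit.png',np.hstack(v))
s=[r.camera(n)[:,:,::-1] for n in("scene","top")]
cv2.imwrite("pics/b3.png",cv2.resize(np.hstack(s),(800,250)))
cv2.imwrite("pics/b3c.png",cv2.resize(s[0][130:240,260:450],(760,440)))
E
```

```text
time: 9.6
ee_pos: [0.5941, -0.0478, 0.2224]
eef_rot: [-0.014, 0.705, 0.014, 0.708]
ft_force: [0.7, 0.7, -0.2]
width: 0.0656
('top',) 0.3790339312929817 -0.3301563869803658 -13.952637951704897 129.13866974240676 grip 0.471230991739082 -0.35306276262336367Traceback (most recent call last):
  File "<stdin>", line 16, in <module>
  File "<stdin>", line 16, in <genexpr>
    res = _minimize_neldermead(fun, x0, args, callback, bounds=bounds,
                               **options)
    fsim[j] = func(sim[j])
              ~~~~^^^^^^^^
    fx = function(np.copy(x), *(wrapper_args + args))
  File "<stdin>", line 12, in cost
  File "fit.py", line 16, in mask
    q=proj(n,P)[:,::-1]; h=cv2.convexHull(((q+.5)*k).astype(np.float32)).astype(int); cv2.fillConvexPoly(m,h,255)
      ~~~~^^^^^
  File "h.py", line 17, in proj
    K,d,rv,tv=cam(n); return cv2.projectPoints(np.array(P,float).reshape(-1,3),rv,tv,K,d)[0][:,0,::-1]
              ~~~^^^
  File "h.py", line 5, in cam
    c=r.camera_info(n); K=np.array([[c['fx'],0,c['cx']],[0,c['fy'],c['cy']],[0,0,1]])
ValueError: time passes only in moves, steps and waits
```

```bash
sed -i 's/^def cam(n):/import functools\n@functools.lru_cache\ndef cam(n):/' h.py
python3 - <<'E'
from fit import *
im={'top':cv2.imread('pics/top0.png'),'scene':cv2.imread('pics/scene0.png')}
roi={'top':(185,285,425,480),'scene':(135,200,185,248)}
D={}
for n in im:
    a,b,c,d=roi[n]; g=cv2.cvtColor(im[n],cv2.COLOR_BGR2GRAY)[a:b,c:d].astype(float)
    bg=np.median(g); D[n]=np.clip((bg-g-10)/(bg-10-60),0,1)
D['scene'][:12,:8]=0
def cost(p,cams=('top','scene')):
    t=0
    for n in cams:
        a,b,c,d=roi[n]; m=mask(n,p[0]/100,p[1]/100,p[2]/10,(400,640),4)[a:b,c:d]
        t+=((m-D[n])**2).sum()
    return t
v=[]
for cams in (('top',),('scene',),('top','scene')):
    best=min((minimize(cost,[36.9,-32.9,t],args=(cams,),method='Nelder-Mead',options=dict(initial_simplex=np.array([[36.9,-32.9,t],[37.6,-32.9,t],[36.9,-32.2,t],[36.9,-32.9,t+.4]]),xatol=.01)) for t in(-2.3,-3)),key=lambda q:q.fun)
    x=best.x; print(cams,x[0]/100,x[1]/100,np.degrees(x[2]/10),best.fun, 'grip',x[0]/100+.095*np.cos(x[2]/10),x[1]/100+.095*np.sin(x[2]/10))
for n in im:
    a,b,c,d=roi[n]; m=mask(n,x[0]/100,x[1]/100,x[2]/10,(400,640),4)[a:b,c:d]
    v.append(cv2.resize(np.dstack([m*0,m,D[n]])*255,(390,500)))
cv2.imwrite('pics/fit.png',np.hstack(v))
s=[r.camera(n)[:,:,::-1] for n in("scene","top")]
cv2.imwrite("pics/b3.png",cv2.resize(np.hstack(s),(800,250)))
cv2.imwrite("pics/b3c.png",cv2.resize(s[0][130:240,260:450],(760,440)))
E
```

```text
('top',) 0.379180257312972 -0.33004557424049563 -14.083524360198899 128.91944891473238 grip 0.47132474994409046 -0.35316250478401207
('scene',) 0.37368332398967974 -0.32916428403501174 -13.975824525206882 68.7303654565404 grip 0.4658711070875391 -0.35210796829674346
('top', 'scene') 0.37695172287673967 -0.3301558483098894 -13.796682292716582 206.2563149885837 grip 0.469210791478162 -0.35281118456424787[ WARN:0@5.003] global loadsave.cpp:1063 imwrite_ Unsupported depth image for selected encoder is fallbacked to CV_8U.
```

View pics/fit.png

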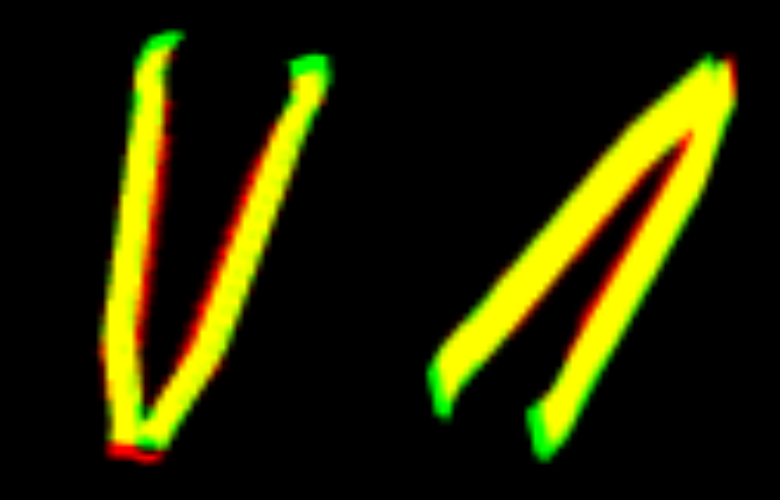

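View pics/b3c.png

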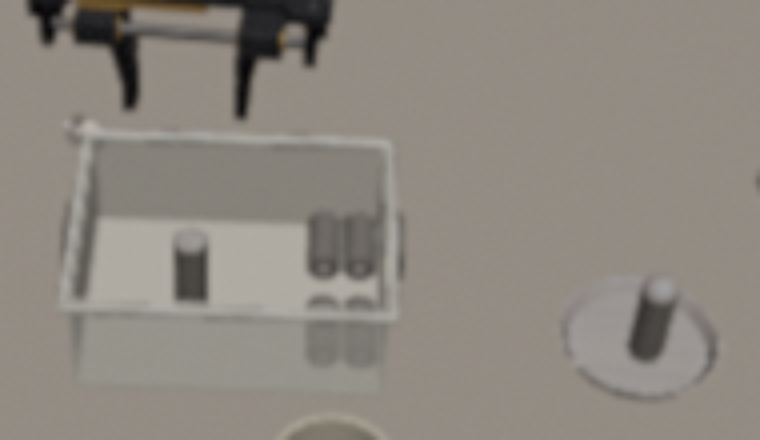

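```bash
python3 -m pendant '[{"translation":[-1.6,-3.8,0],"angular":[0,0,-4],"hand":1},{"translation":[-1.6,-3.8,0],"angular":[0,0,-4],"hand":1},{"translation":[-1.6,-3.8,0],"angular":[0,0,-4],"hand":1},{"translation":[-1.6,-3.8,0],"angular":[0,0,-4.2],"hand":1},{"translation":[-1.6,-3.8,0],"angular":[0,0,0],"hand":1},{"translation":[-1.6,-3.8,0],"angular":[0,0,0],"hand":1},{"translation":[-1.6,-3.8,0],"angular":[0,0,0],"hand":1},{"translation":[-1.7,-3.8,0],"angular":[0,0,0],"hand":1},{"translation":[0,0,-3],"angular":[0,0,0],"hand":1},{"translation":[0,0,-4],"angular":[0,0,0],"hand":1},{"translation":[0,0,-4],"angular":[0,0,0],"hand":1},{"translation":[0,0,-2],"angular":[0,0,0],"hand":1},{"translation":[0,0,0],"angular":[0,0,0],"hand":1}]'
python3 - <<'E'
from h import *
s=r.read_state();print(R.from_quat(s['eef_rot']).as_matrix().round(3),s['ee_pos'])
s=[r.camera(n)[:,:,::-1] for n in("scene","top")]
cv2.imwrite("pics/b4.png",np.hstack([cv2.resize(s[0][90:220,150:280],(400,400)),cv2.resize(s[1][170:300,390:520],(400,400))]))
E
```

```text
time: 11.0
ee_pos: [0.4618, -0.35, 0.0848]
eef_rot: [0.086, 0.704, -0.085, 0.7]
ft_force: [-0.5, 0.1, -0.1]
width: 0.0872
[[-0.006  0.24   0.971]
 [ 0.003  0.971 -0.24 ]
 [-1.     0.001 -0.007]] [ 0.46182949 -0.34998859  0.08479261]
```

View pics/b4.png

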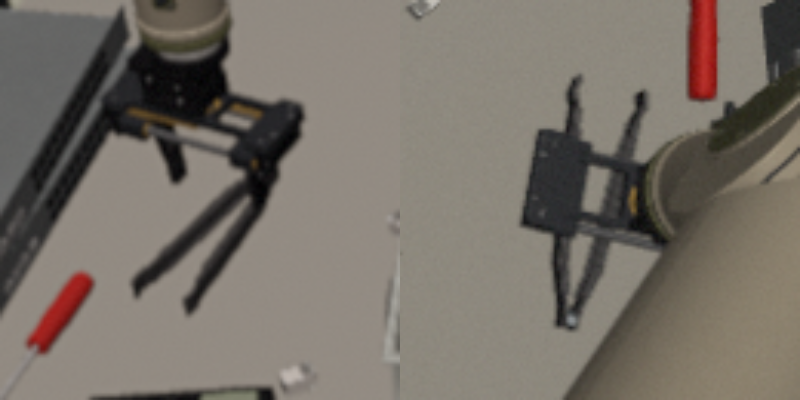

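```bash
python3 -m pendant '[{"translation":[0.3,-0.2,-1],"angular":[0,0,0],"hand":1},{"translation":[0,0,-2],"angular":[0,0,0],"hand":1},{"translation":[0,0,-1.5],"angular":[0,0,0],"hand":1},{"translation":[0,0,-0.8],"angular":[0,0,0],"hand":1},{"translation":[0,0,-0.3],"angular":[0,0,0],"hand":1},{"translation":[0,0,0],"angular":[0,0,0],"hand":1}]'
```

```text
time: 11.7
ee_pos: [0.4671, -0.3535, 0.0326]
eef_rot: [0.085, 0.702, -0.085, 0.702]
ft_force: [0.3, -1.1, 0.7]
width: 0.0872
```

```bash
python3 -m pendant '[{"translation":[-0.2,0.1,0],"angular":[0,0,0],"hand":1},{"translation":[0,0,-0.2],"angular":[0,0,0],"hand":0.5},{"translation":[0,0,-0.1],"angular":[0,0,0],"hand":0.3}]'
```

```text
time: 12.0
ee_pos: [0.4652, -0.3524, 0.0298]
eef_rot: [0.085, 0.702, -0.085, 0.702]
ft_force: [-0.1, -0.6, -0.2]
width: 0.0779
```

```bash
python3 -m pendant '[{"translation":[0,0,-0.2],"angular":[0,0,0],"hand":0.2},{"translation":[0,0,0],"angular":[0,0,0],"hand":0.1},{"translation":[0,0,0],"angular":[0,0,0],"hand":0.0},{"translation":[0,0,0],"angular":[0,0,0],"hand":0.0},{"translation":[0,0,0],"angular":[0,0,0],"hand":0.0},{"translation":[0,0,0],"angular":[0,0,0],"hand":0.0},{"translation":[0,0,0],"angular":[0,0,0],"hand":0.0},{"translation":[0,0,0],"angular":[0,0,0],"hand":0.0}]' 25
```

```text
time: 12.8
ee_pos: [0.465, -0.3524, 0.0276]
eef_rot: [0.085, 0.702, -0.085, 0.702]
ft_force: [0.0, 0.1, -0.1]
width: 0.0436
```

Squeezed to 43.6 mm. Lift and look.

```bash
python3 -m pendant '[{"translation":[0,0,0.5],"angular":[0,0,0],"hand":0.0},{"translation":[0,0,1],"angular":[0,0,0],"hand":0.0},{"translation":[0,0,2],"angular":[0,0,0],"hand":0.0},{"translation":[0,0,3],"angular":[0,0,0],"hand":0.0},{"translation":[0,0,3],"angular":[0,0,0],"hand":0.0},{"translation":[0,0,3],"angular":[0,0,0],"hand":0.0},{"translation":[0,0,0],"angular":[0,0,0],"hand":0.0}]'
python3 - <<'E'
from h import *
s=[r.camera(n)[:,:,::-1] for n in("scene","top")]
cv2.imwrite("pics/b5.png",np.hstack([cv2.resize(s[0][70:200,150:280],(400,400)),cv2.resize(s[1][170:300,390:520],(400,400))]))
E
```

```text
time: 13.5
ee_pos: [0.4665, -0.3541, 0.1574]
eef_rot: [0.085, 0.7, -0.086, 0.704]
ft_force: [0.3, -0.7, -0.4]
width: 0.0435
```

View pics/b5.png

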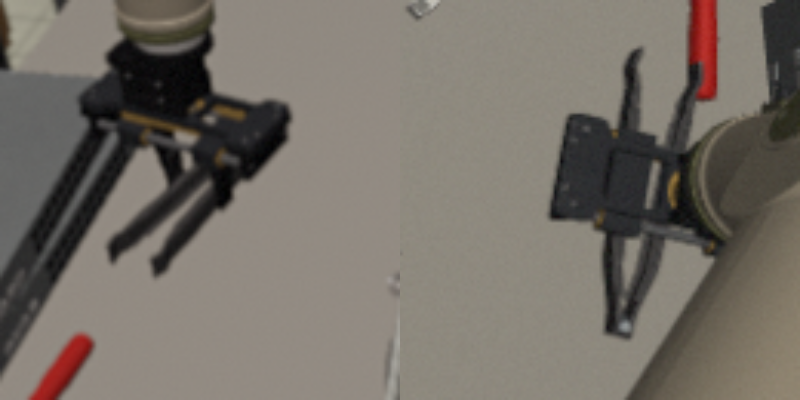

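```bash
python3 - <<'E'
from h import *
im={'top':cv2.imread('pics/top0.png'),'scene':cv2.imread('pics/scene0.png')}
roi={'top':(175,225,200,250),'scene':(190,240,395,445)}
th=np.linspace(0,2*np.pi,60)
def circ(x,y,z,rad): return np.c_[x+rad*np.cos(th),y+rad*np.sin(th),0*th+z]
rows=[]
for (x,y) in [(.5815,.2804),(.585,.284)]:
    v=[]
    for n in im:
        a,b,c,d=roi[n];k=8
        I=cv2.resize(im[n][a:b,c:d],None,fx=k,fy=k,interpolation=cv2.INTER_CUBIC)[:,:400]
        for z,rad,col in[(.014,.058,(0,0,255)),(.003,.013,(0,255,0)),(.068,.013,(0,255,255)),(.078,.001,(255,0,255))]:
            q=proj(n,circ(x,y,z,rad)); q=(np.c_[q[:,1]-c+.5,q[:,0]-a+.5]*k).astype(int); cv2.polylines(I,[q],True,col,1)
        v.append(I)
    rows.append(np.hstack(v))
cv2.imwrite('pics/d1.png',cv2.resize(np.vstack(rows),(600,600))) 
E
```

```text
(no output)
```

View pics/d1.png

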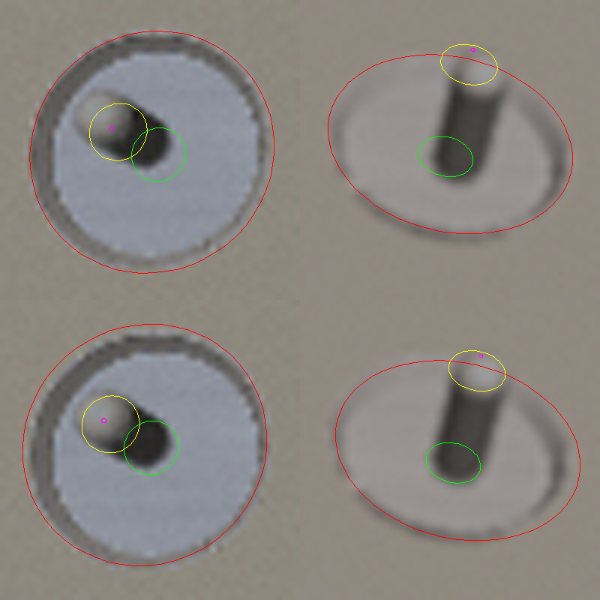

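```bash
python3 -m pendant '[{"translation":[0,0.5,1.5],"angular":[0,0,0],"hand":0},{"translation":[0,1.5,1],"angular":[0,0,1.5],"hand":0},{"translation":[-0.2,2.5,0],"angular":[0,0,1.5],"hand":0},{"translation":[-0.2,3,0],"angular":[0,0,1.5],"hand":0},{"translation":[-0.2,3,0],"angular":[0,0,1.5],"hand":0},{"translation":[-0.2,3,0],"angular":[0,0,1.5],"hand":0},{"translation":[-0.2,3,0],"angular":[0,0,1.5],"hand":0},{"translation":[-0.2,3,0],"angular":[0,0,1.5],"hand":0},{"translation":[-0.2,3,0],"angular":[0,0,1.5],"hand":0},{"translation":[-0.2,3,0],"angular":[0,0,1.5],"hand":0},{"translation":[-0.2,3,0],"angular":[0,0,1.5],"hand":0},{"translation":[-0.2,3,0],"angular":[0,0,1.5],"hand":0},{"translation":[-0.2,3,0],"angular":[0,0,1.5],"hand":0},{"translation":[-0.2,3,0],"angular":[0,0,1.5],"hand":0},{"translation":[-0.2,3,0],"angular":[0,0,1.5],"hand":0}]' 
python3 -m pendant '[{"translation":[-0.2,3,0],"angular":[0,0,1.5],"hand":0},{"translation":[-0.2,3,0],"angular":[0,0,1.5],"hand":0},{"translation":[-0.2,3,0],"angular":[0,0,1.5],"hand":0},{"translation":[-0.2,3,0],"angular":[0,0,1.5],"hand":0},{"translation":[-0.2,3,0],"angular":[0,0,1.5],"hand":0},{"translation":[-0.2,2,0],"angular":[0,0,1.5],"hand":0},{"translation":[-0.2,1,0],"angular":[0,0,0],"hand":0},{"translation":[0,0,0],"angular":[0,0,0],"hand":0}]' 
python3 - <<'E'
from h import *
s=r.read_state();print(R.from_quat(s['eef_rot']).as_matrix().round(3),s['ee_pos'])
s=[r.camera(n)[:,:,::-1] for n in("scene","top")]
cv2.imwrite("pics/b6s.png",s[0]);cv2.imwrite("pics/b6t.png",s[1])
cv2.imwrite("pics/b6.png",np.hstack([cv2.resize(s[0][60:260,290:490],(400,400)),cv2.resize(s[1][130:330,140:340],(400,400))]))
E
```

```text
time: 15.1
ee_pos: [0.4384, 0.0537, 0.1777]
eef_rot: [-0.044, 0.706, 0.044, 0.706]
ft_force: [0.3, 0.5, 0.1]
width: 0.0434
time: 15.9
ee_pos: [0.4247, 0.2333, 0.1774]
eef_rot: [-0.1, 0.7, 0.099, 0.7]
ft_force: [0.1, 0.4, -0.8]
width: 0.0437
[[-0.    -0.279  0.96 ]
 [-0.001  0.96   0.279]
 [-1.    -0.    -0.001]] [0.42470517 0.23333891 0.17738127]
```

View pics/b6.png

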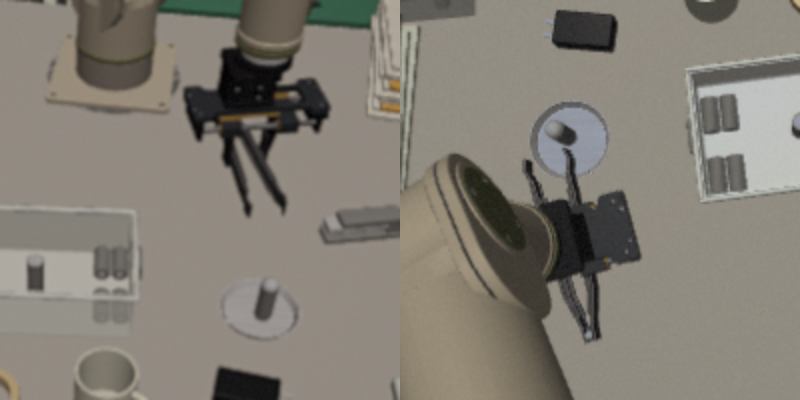

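```bash
python3 - <<'E'
from h import *
i=cv2.imread('pics/b6t.png')
a=onz('top',(211.5,203.5),.174);b=onz('top',(206,223.5),.174);p=onz('top',(297.3,235),.176)
m=(a+b)/2; print(a,b,m,p,np.degrees(np.arctan2(*(m-p)[1::-1])),np.linalg.norm(m-p),np.linalg.norm(a-b))
t=np.array([.4247,.2333]);d=np.array([.960,.279]);nrm=np.array([-d[1],d[0]])
for q in(a,b,m,p): print((q[:2]-t)@d,(q[:2]-t)@nrm)
print('cell rel',(np.array([.586,.2855])-t)@d,(np.array([.586,.2855])-t)@nrm)
for n in ('jaw_a','swollen_cell'):
  for c in('top','scene'):
    print(n,c,[(np.round(q['point'],1),round(q['confidence'],2)) for q in r.mark_of(c,n)[:3]])
cv2.imwrite('pics/b6z.png',cv2.resize(i[185:305,190:260],None,fx=5,fy=5,interpolation=cv2.INTER_CUBIC))
E
```

```text
[0.52739944 0.28453661 0.174     ] [0.54004313 0.23719715 0.174     ] [0.53372128 0.26086688 0.174     ] [0.32870203 0.20314442 0.176     ] 15.72438194176093 0.21299947705677402 0.048998847861514185
0.11288647543882616 0.0205340029714915
0.11181670908700408 -0.028439465313121866
0.11235159226291506 -0.003952731170815165
-0.10057145870730375 -0.002165923536174438
cell rel 0.16941179999999992 0.005109299999999982
jaw_a top [(array([217.1, 205.4]), 0.89), (array([209.3, 225. ]), 0.65)]
jaw_a scene [(array([159.2, 431.1]), 0.74), (array([162.3, 411.8]), 0.6)]
swollen_cell top [(array([200.7, 226.9]), 0.7), (array([191.1, 341.3]), 0.57)]
swollen_cell scene [(array([217.5, 421.4]), 0.71), (array([158.9, 429.9]), 0.45)]
```

View pics/b6z.png

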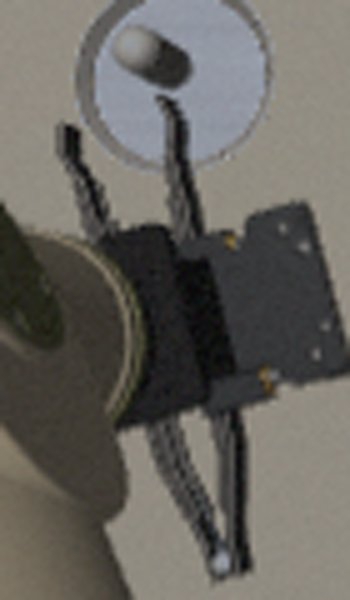

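```bash
python3 -m pendant '[{"translation":[-0.24,0.83,-1],"angular":[0,0,0],"hand":0},{"translation":[0,0,-2],"angular":[0,0,0],"hand":0},{"translation":[0,0,-3],"angular":[0,0,0],"hand":0},{"translation":[0,0,-3],"angular":[0,0,0],"hand":0},{"translation":[0,0,-2],"angular":[0,0,0],"hand":0},{"translation":[0,0,-0.9],"angular":[0,0,0],"hand":0},{"translation":[0,0,0],"angular":[0,0,0],"hand":0},{"translation":[0,0,0],"angular":[0,0,0],"hand":0}]' 
python3 - <<'E'
from h import *
s=r.read_state();print(R.from_quat(s['eef_rot']).as_matrix().round(3),s['ee_pos'])
s=[r.camera(n)[:,:,::-1] for n in("scene","top")]
cv2.imwrite("pics/b7s.png",s[0]);cv2.imwrite("pics/b7t.png",s[1])
cv2.imwrite("pics/b7.png",np.hstack([cv2.resize(s[0][140:240,360:460],(400,400),interpolation=2),cv2.resize(s[1][170:290,190:260],(350,600),interpolation=2)[:400]]))
E
```

```text
time: 17.0
ee_pos: [0.423, 0.2413, 0.0592]
eef_rot: [-0.099, 0.7, 0.099, 0.7]
ft_force: [-0.1, 0.3, -1.3]
width: 0.0442
[[ 0.001 -0.278  0.961]
 [ 0.001  0.961  0.278]
 [-1.     0.     0.001]] [0.4230175  0.24127279 0.05922129]
```

View pics/b7.png

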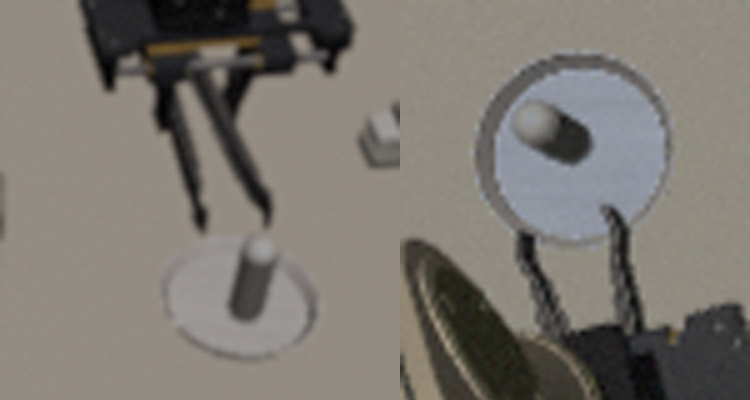

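```bash
python3 - <<'E'
from h import *
t=np.array([.423,.2413]);d=np.array([.961,.278]);nrm=np.array([-d[1],d[0]])
c=(np.array([.586,.2855])-t)
for q in[(217,215),(211.6,231.4)]:
    q=onz('top',q,.0556);print(q,(q[:2]-t)@d,(q[:2]-t)@nrm)
print(c@d,c@nrm)
# scene: tips
for q in[(140+228/4,360+203/4),(140+222/4,360+264/4)]:
    q=onz('scene',q,.036);print('s',q,(q[:2]-t)@d,(q[:2]-t)@nrm)
E
```

```text
[0.52759025 0.2935764  0.0556    ] 0.11504407140021901 0.021161533087913242
[0.54176139 0.24956038 0.0556    ] 0.11642607911934788 -0.02507744359384687
0.1689306 -0.002837800000000012
s [0.54226947 0.2515579  0.036     ] 0.11746965543828063 -0.023299068011687192
s [0.52863462 0.29552311 0.036     ] 0.11658889559122072 0.022741983529146973
```

```bash
python3 -m pendant '[{"translation":[1,0.25,0],"angular":[0,0,0],"hand":0},{"translation":[1.2,0.35,0],"angular":[0,0,0],"hand":0},{"translation":[0.8,0.2,0],"angular":[0,0,0],"hand":0},{"translation":[0.4,0.1,0],"angular":[0,0,0],"hand":0},{"translation":[0,0,0],"angular":[0,0,0],"hand":0},{"translation":[0,0,0],"angular":[0,0,0],"hand":0}]' 
python3 - <<'E'
from h import *
s=[r.camera(n)[:,:,::-1] for n in("scene","top")]
cv2.imwrite("pics/b8.png",np.hstack([cv2.resize(s[0][160:240,380:460],(400,400),interpolation=2),cv2.resize(s[1][170:250,190:270],(400,400),interpolation=2)]))
E
```

```text
time: 17.7
ee_pos: [0.4564, 0.2498, 0.0585]
eef_rot: [-0.099, 0.7, 0.099, 0.7]
ft_force: [0.4, 0.8, -1.0]
width: 0.0435
```

View pics/b8.png

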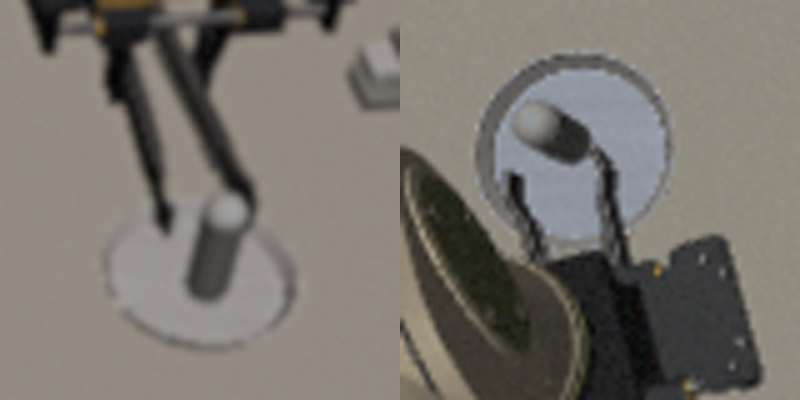

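```bash
python3 -m pendant '[{"translation":[0.6,0.15,0],"angular":[0,0,0],"hand":0},{"translation":[0.8,0.25,0],"angular":[0,0,0],"hand":0},{"translation":[0.8,0.2,0],"angular":[0,0,0],"hand":0},{"translation":[0.5,0.15,0],"angular":[0,0,0],"hand":0},{"translation":[0.3,0.1,0],"angular":[0,0,0],"hand":0},{"translation":[0,0,0],"angular":[0,0,0],"hand":0},{"translation":[0,0,0],"angular":[0,0,0],"hand":0}]' 
python3 - <<'E'
from h import *
s=[r.camera(n)[:,:,::-1] for n in("scene","top")]
cv2.imwrite("pics/b9.png",np.hstack([cv2.resize(s[0][160:240,380:460],(400,400),interpolation=2),cv2.resize(s[1][170:250,190:270],(400,400),interpolation=2)]))
E
```

```text
time: 18.5
ee_pos: [0.4865, 0.2583, 0.0584]
eef_rot: [-0.099, 0.7, 0.099, 0.7]
ft_force: [0.8, 0.3, -0.4]
width: 0.0441
```

View pics/b9.png

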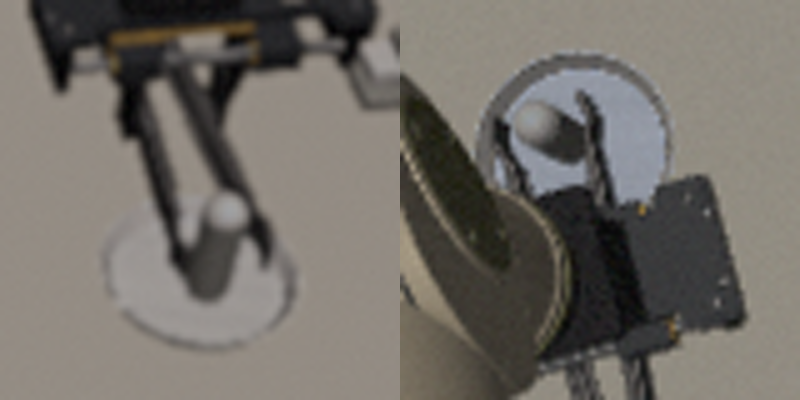

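```bash
python3 -m pendant '[{"translation":[0.35,0.1,0],"angular":[0,0,0],"hand":0},{"translation":[0,0,0],"angular":[0,0,0],"hand":-0.05},{"translation":[0,0,0],"angular":[0,0,0],"hand":-0.1},{"translation":[0,0,0],"angular":[0,0,0],"hand":-0.15},{"translation":[0,0,0],"angular":[0,0,0],"hand":-0.2},{"translation":[0,0,0],"angular":[0,0,0],"hand":-0.23},{"translation":[0,0,0],"angular":[0,0,0],"hand":-0.25},{"translation":[0,0,0],"angular":[0,0,0],"hand":-0.27},{"translation":[0,0,0],"angular":[0,0,0],"hand":-0.3},{"translation":[0,0,0],"angular":[0,0,0],"hand":-0.3}]' 25
python3 - <<'E'
from h import *
s=[r.camera(n)[:,:,::-1] for n in("scene","top")]
cv2.imwrite("pics/b10.png",np.hstack([cv2.resize(s[0][160:240,380:460],(400,400),interpolation=2),cv2.resize(s[1][170:250,190:270],(400,400),interpolation=2)]))
E
```

```text
time: 19.6
ee_pos: [0.4901, 0.2594, 0.0585]
eef_rot: [-0.099, 0.7, 0.099, 0.7]
ft_force: [0.5, -0.4, -1.3]
width: 0.0325
```

View pics/b10.png

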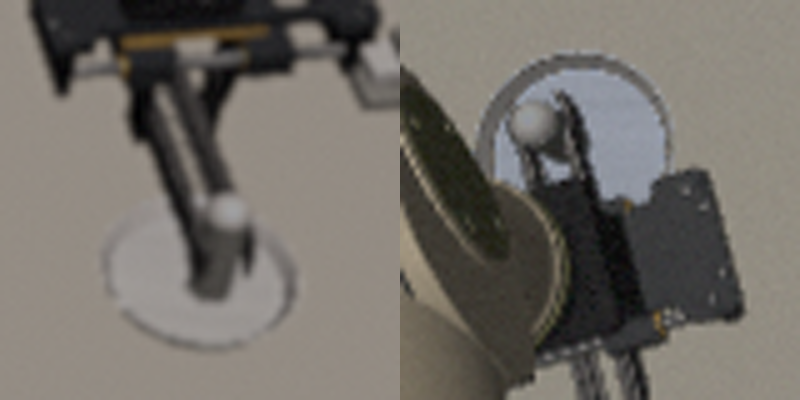

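Jaws are closed round the cell at 32.5 mm, and the cell is upright. Squeeze harder, then lift slowly.

```bash
python3 -m pendant '[{"translation":[0,0,0],"angular":[0,0,0],"hand":-0.4},{"translation":[0,0,0],"angular":[0,0,0],"hand":-0.6},{"translation":[0,0,0],"angular":[0,0,0],"hand":-1},{"translation":[0,0,0],"angular":[0,0,0],"hand":-1},{"translation":[0,0,0],"angular":[0,0,0],"hand":-1},{"translation":[0,0,0],"angular":[0,0,0],"hand":-1}]' 45; python3 -m pendant '[{"translation":[0,0,0.2],"angular":[0,0,0],"hand":-1},{"translation":[0,0,0.4],"angular":[0,0,0],"hand":-1},{"translation":[0,0,0.6],"angular":[0,0,0],"hand":-1},{"translation":[0,0,0.8],"angular":[0,0,0],"hand":-1},{"translation":[0,0,0],"angular":[0,0,0],"hand":-1}]'
python3 - <<'E'
from h import *
s=[r.camera(n)[:,:,::-1] for n in("scene","top")]
cv2.imwrite("pics/b11.png",np.hstack([cv2.resize(s[0][160:240,380:460],(400,400),interpolation=2),cv2.resize(s[1][170:250,190:270],(400,400),interpolation=2)]))
E
```

```text
time: 20.3
ee_pos: [0.4902, 0.2594, 0.0586]
eef_rot: [-0.099, 0.7, 0.099, 0.7]
ft_force: [-0.2, -0.5, -1.4]
width: 0.0323
time: 20.8
ee_pos: [0.4909, 0.2599, 0.0801]
eef_rot: [-0.099, 0.699, 0.1, 0.701]
ft_force: [-0.2, 0.1, -1.4]
width: 0.0325
```

View pics/b11.png

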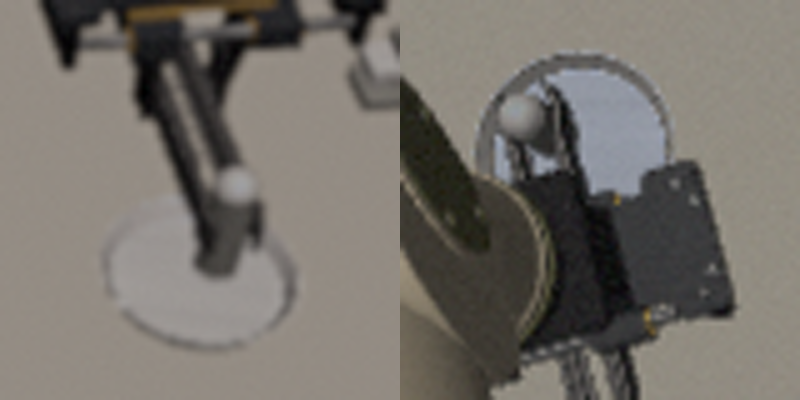

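The cell is lifted with the tongs and stays upright. I'll go on up: 11.5 cm more.

```bash
python3 -m pendant '[{"translation":[0,0,0.8],"angular":[0,0,0],"hand":-1},{"translation":[0,0,1],"angular":[0,0,0],"hand":-1},{"translation":[0,0,1.2],"angular":[0,0,0],"hand":-1},{"translation":[0,0,1.2],"angular":[0,0,0],"hand":-1},{"translation":[0,0,1.2],"angular":[0,0,0],"hand":-1},{"translation":[0,0,1.2],"angular":[0,0,0],"hand":-1},{"translation":[0,0,1.2],"angular":[0,0,0],"hand":-1},{"translation":[0,0,1.2],"angular":[0,0,0],"hand":-1},{"translation":[0,0,1.2],"angular":[0,0,0],"hand":-1},{"translation":[0,0,0.8],"angular":[0,0,0],"hand":-1},{"translation":[0,0,0.5],"angular":[0,0,0],"hand":-1},{"translation":[0,0,0],"angular":[0,0,0],"hand":-1},{"translation":[0,0,0],"angular":[0,0,0],"hand":-1},{"translation":[0,0,0],"angular":[0,0,0],"hand":-1},{"translation":[0,0,0],"angular":[0,0,0],"hand":-1}]'
python3 - <<'E'
from h import *
s=[r.camera(n)[:,:,::-1] for n in("scene","top")]
cv2.imwrite("pics/b12.png",np.hstack([cv2.resize(s[0][100:260,280:440],(400,400),interpolation=2),cv2.resize(s[1][150:290,190:330],(400,400),interpolation=2)]))
cv2.imwrite("pics/b12z.png",cv2.resize(s[0][140:240,380:460],(480,600),interpolation=2))
E
```

```text
time: 22.4
ee_pos: [0.4899, 0.2593, 0.1931]
eef_rot: [-0.099, 0.7, 0.099, 0.7]
ft_force: [-0.2, -0.1, -1.8]
width: 0.0322
```

View pics/b12.png

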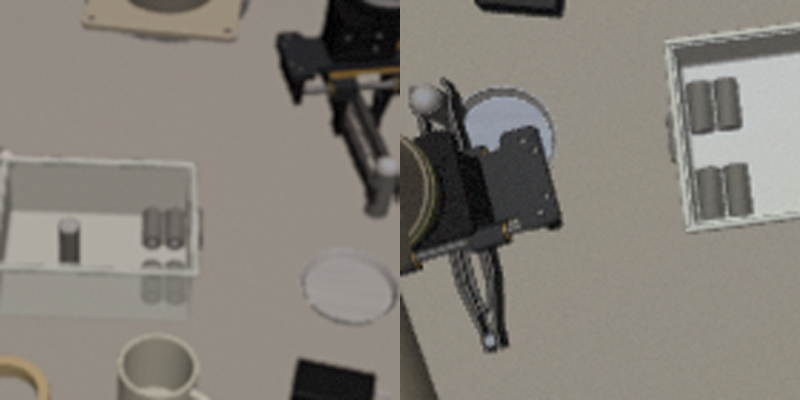

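View pics/b12z.png

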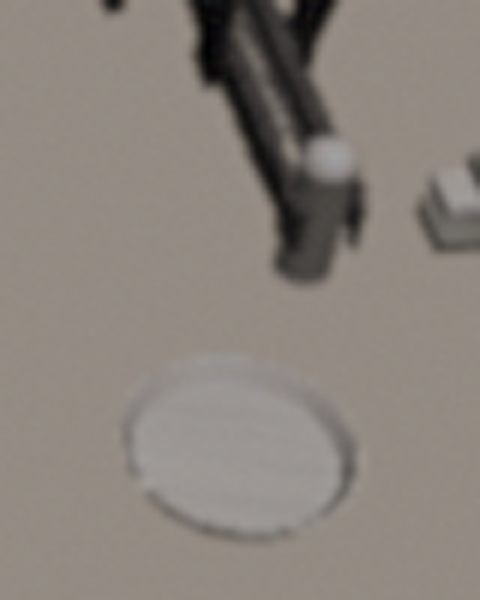

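```bash
python3 - <<'E'
from h import *
print(tri((166.3,435),(185,199.3)))
print('base',proj('scene',[.586,.2855,.1375]),'obs',140+272/6,380+303/6)
for c in('top','scene'):print([(q['point'],q['confidence']) for q in r.mark_of(c,'sound_cell')[:2]])
s=r.read_state();print(s['ee_pos'],s['joint_vel'].max(),s['time'])
E
python3 -m pendant '[{"translation":[0,0,0],"angular":[0,0,0],"hand":-1},{"translation":[0,0,0],"angular":[0,0,0],"hand":-1},{"translation":[0,0,0],"angular":[0,0,0],"hand":-1},{"translation":[0,0,0],"angular":[0,0,0],"hand":-1},{"translation":[0,0,0],"angular":[0,0,0],"hand":-1}]'
python3 - <<'E'
from h import *
s=r.camera('scene')[:,:,::-1]
cv2.imwrite("pics/b13.png",s)
cv2.imwrite("pics/b13z.png",cv2.resize(s[140:240,380:460],(480,600),interpolation=2))
print(np.abs(s[140:240,380:460].astype(int)-0).mean(), np.abs(cv2.imread("pics/b12z.png").astype(int)-cv2.imread("pics/b13z.png")).mean())
E
```

```text
(array([0.586155  , 0.28813497, 0.20160203]), np.float64(0.0010219448678338043))
base [[183.90552997 429.14468518]] obs 185.33333333333334 430.5
[([196.2, 340.3], 0.66)]
[([206.9, 307.3], 0.69)]
[0.49010546 0.25935085 0.19340198] 0.0008161892460939756 22.6
time: 23.1
ee_pos: [0.4902, 0.2594, 0.1936]
eef_rot: [-0.099, 0.7, 0.099, 0.7]
ft_force: [0.3, -0.6, -1.0]
width: 0.0323
131.255375 0.8894027777777778
```

View pics/b13.png

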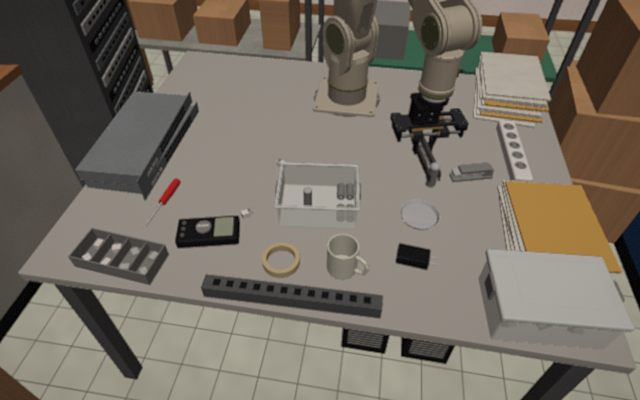

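The swollen cell (165, 434) is held still about 13 cm up over the dish (215, 420). The sound cell stands in the box (196, 308), and the other things look unmoved. I'm handing in.

```bash
python3 - <<'E'
from bench import r
print(r.close_job())
E
```

```text
the job is handed in; nothing more can be done
None
```

Both cells are sorted and the job was handed in at about 23 s, with no verdict reported. The sound cell was lowered onto the clear floor of the box (8 N contact) and only then let go. The tongs were then closed on the swollen cell in its dish and lifted straight up.

**Swollen cell:** it is upright and still in the jaws, by two scene pictures 0.7 s apart. The dome triangulates to z ≈ 0.20 m, so the underside is about 0.13 m up. It is within about 1 cm sideways of the dish centre. The grip holds the tongs at 32.3 mm with 45 N set.

**Sound cell and bystanders:** the sound cell stands upright on the clear floor, and the bystanders look unmoved in the last picture. I judged that by eye and did not measure their shifts.

**Disagreements:**
- My estimates of the dish centre and the cell's axis differed by about 5 mm. I used the cell's own position, which both cameras agreed on.
- The networks confused things a few times, such as a jack for the sound cell, so I checked their results against the pictures.

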